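# Kit the fuel-flap parts into colour-coded trays

### The job

Kit up the fuel-flap parts for the next repair: put the black fuel cap in the red tray, the bare-metal hinge bracket in the blue tray, the white arched clip in the yellow tray and the pale oval cover in the green tray. Set each part down, without dropping it, flat in the middle of its tray and the same way up as it lies now. Leave the roll of black tape and the hex key where they are.

Things in the scene. Friction and masses are not known exactly. Their poses are not given: they have to be found in the camera images.
- fuel_cap_centre (a point): black fuel filler cap lying flat, 68 mm round, 33 mm high, 70 g: a disc 18 mm high with an upright grip bar on top, 10 mm thick (along x), 52 mm long (along y), from 17 to 33 mm above its underside. Take it by the bar from above, fingertips staying above the disc. The point is its centre, 16.5 mm above its underside; z up
- bracket_centre (a point): spare hinge bracket of bare pale metal, 80 mm long (x) by 50 mm wide (y) by 23 mm high, 60 g: a 2 mm flat plate (-x half) that curves up to a raised end (+x half). Take it across the 50 mm width, about 10 mm from the centre towards +x, where the sides of the curve are up to 18 mm high. The point is the middle of its length and width, 11.5 mm above its underside; z up
- clip_centre (a point): white arched clip, 59 mm long (x) by 22 mm wide (y) by 29 mm high, about 18 g, standing like a bridge on its two ends. Take it across the 22 mm width at the middle. The point is its centre, 14.5 mm above its underside; z up
- cover_centre (a point): pale greenish-white domed oval cover, lying dome up, 24 g: oval 49 mm wide (x) by 64 mm long (y), 16 mm high, and a thin 12 mm stem that sticks out 17 mm beyond the oval at its +y end. Take it across the 49 mm width, fingertips close to the table. The point is the centre of the oval (stem not counted), 8 mm above its underside; z up
- red_floor (a point): red plastic parts tray, fixed to the table, square, 116 mm outside, 106 mm inside, rim 12 mm above the table, open at the top; the point is the middle of its inner floor, 3 mm above the table; x and y along its sides, z up
- blue_floor (a point): blue plastic parts tray, fixed to the table, square, 116 mm outside, 106 mm inside, rim 12 mm above the table, open at the top; the point is the middle of its inner floor, 3 mm above the table; x and y along its sides, z up
- yellow_floor (a point): yellow plastic parts tray, fixed to the table, square, 116 mm outside, 106 mm inside, rim 12 mm above the table, open at the top; the point is the middle of its inner floor, 3 mm above the table; x and y along its sides, z up
- green_floor (a point): green plastic parts tray, fixed to the table, square, 116 mm outside, 106 mm inside, rim 12 mm above the table, open at the top; the point is the middle of its inner floor, 3 mm above the table; x and y along its sides, z up
- black_tape_centre (a point): bystander to leave alone: roll of black insulating tape lying flat, 58 mm round, 19 mm high, brown core with a hole; the point is its centre, half-way up
- hex_key_centre (a point): bystander to leave alone: dark L-shaped hex key lying flat, 70 mm long (y), 28 mm wide (x), 4 mm high; the point is the centre of its outline, half-way up
There are look-alikes about, which are no part of the job. What is shaped like the part that bears clip_centre but brown, purple or turquoise is not meant.

How it is judged:
By the outcome, as a careful person would: the job done as asked, in the order asked, and still so for the second after the job is handed in, with the robot touching nothing.
It also fails if it takes over 99 s, if anything falls off the work surface, if the arm or the gripper's body presses on something with over 40 N, if the wrist force passes 120 N, or if a joint passes its speed limit or range.

### The arm

A 6-joint arm with a two-finger parallel gripper is mounted at the origin on a cart in front of the work surface, level with it; the furniture and walls round the work are solid. World frame = base frame: x ahead of the robot, y to its left, z up, the work surface at z = 0. Lengths are in mm, angles in rad, forces in N, time in s.
With the tool pointing down it reaches from about 325 to 900 mm from the base axis. Payload 6.1 kg.
Tool frame: the origin (TCP) lies midway between the tips of the shut fingers; the grasp point (between the pads) lies 19 mm behind it (env.hold_point_z is the distance from the TCP to the grasp point, in mm); z points along the fingers, y is the line along which they close (so a half turn about z gives the same grasp; the last joint's range is limited). The gripper opens to 87 mm and grips with 3 to 60 N. Pads are 19 mm wide; open, the fingers measure 117 mm over their backs; the gripper's body (75 mm by 190 mm) begins 51 mm behind the grasp point.
Start: joints at [-1.432, 0.22, 1.526, -0, 1.395, -0.126], TCP at [163.566, -603.21, 222.538] pointing down, gripper open.
Joint ranges: [-2.98, 2.98], [-0.91, 2.08], [0.09, 2.57], [-1.24, 4.39], [0.2, 2.65], [-2.68, 2.68]. Speed limits (rad/s): [2.57, 2.57, 3.01, 3.14, 3.14, 3.14].

### API

Orientations are given as a unit quaternion [w, x, y, z].
In Python, from workcell import readout, eyes, env gives the robot as it stands.
- The arm moves only by the tool send_rows, never from a script. Its argument "steps" is a list of rows, each a list of 2 entries, a list of its own where there are three numbers: the shift along the tool's x, y, z in units of 10 cm (1.0 is 10 cm), then the turn, a rotation vector about the tool's x, y, z in units of pi/4 rad (1.0 is pi/4 rad). A call has 1 to 12 rows; each row shifts and turns the commanded pose from where the row before left it, along the tool's axes as they then stand; what a row does not reach is not made up. A row lasts 1/12 s, in which the tool goes at most 41.7 mm and 7.16 degrees, less where a joint would pass 70% of its speed; a pose out of reach is approached as far as the arm can. A call with a number of a shift or a turn outside -1 to 1 is refused whole. A call with a gripper value outside its range is refused whole. "jaw" is the closure, from -1 (fully open) to 1 (shut), set as the call begins (left out, the last holds). The fingers move at their own pace and stop on an object; "newtons" is the grip in N (left out, the last holds). Time passes only in rows, so rows that do not move let the fingers close. It gives the time, the measured TCP pose, the force, the opening and the grip force at its end, in the units of the state.
- readout.observe(): the state, without advancing time (a new reading comes with each control period).
- eyes.capture(name): name is "scene" or "top" or "wrist"; returns a dict with "image" (400x640x3 uint8, red, green, blue), "fov_y" (degrees; the focal length in pixels is half the picture's height over the tangent of half this angle, whatever the lens; pixels are square), "cx", "cy" (the principal point, pixels), "k1" (the pictures are not rectified: a ray, as slopes to the right and down, at radius r is drawn at 1 + k1 r^2 times it, then the intrinsics apply), "pose" (4x4, takes a point from camera to world coordinates); the wrist camera has in their place "mount" (4x4, takes a point from camera to tool coordinates, whose origin is the TCP and whose axes are the flange's). Camera axes: x right, y down, z forward; pixel columns grow to the right and rows downward; lengths in mm; the calibration is good to about 2 mm. A picture is of the moment at which its call begins: read the wrist's pose just before it. There is no depth.
- env.close_job(): hands the job in; it is judged then, once.
The state is a dict: "t": time; "joint_pos": joint angles; "joint_vel": joint speeds; "joint_efforts": joint torques, N m; "tool_pos": TCP position; "eef_rot": TCP orientation; "ft_force": force on the tool from outside, world axes, zero at the start; "ft_torque": the same for the moment, N m; "finger_gap": opening from 0.0 (shut) to 1.0 (fully open); "grasp_force": force on a finger pad.
Only numpy, scipy, OpenCV 4.12 (cv2) and the standard library are available. Lean on these libraries where they do the work, as an engineer would, in place of code of your own. Each camera call takes 0.05 s, during which the arm holds its last target. There are 200 camera calls.

## Working session

There is one attempt and no reset: what is moved stays moved. The work goes in short steps, Python scripts to look and compute and a tool call to move; the robot and the scene stay as the last step left them, time stands still between calls to the robot, and variables do not carry over. Pictures are saved under pics/ and viewed, at most 14 in all, crops included, and the job is handed in when it is done.

Besides the shell and the picture viewer there is one more tool, called after ">>>" by a JSON object that holds its "api" and its "payload", one argument or row to a line. send_rows: Moves the arm, as the interface text tells. Its arguments: {"type":"object","properties":{"steps":{"type":"array","items":{"type":"array"}},"jaw":{"type":"number"},"newtons":{"type":"number"}},"required":["steps"]}

```bash
mkdir -p pics; ls; cat > h.py <<'E'
import numpy as np, cv2
from workcell import readout, eyes, env
from scipy.spatial.transform import Rotation as R
def snap(n):
    s=readout.observe(); c=eyes.capture(n)
    if 'pose' not in c:
        T=np.eye(4); q=s['eef_rot']; T[:3,:3]=R.from_quat([q[1],q[2],q[3],q[0]]).as_matrix(); T[:3,3]=s['tool_pos']
        c['pose']=T@np.array(c['mount'])
    c['pose']=np.array(c['pose']); return c
def K(c):
    f=200/np.tan(np.radians(c['fov_y'])/2); return np.array([[f,0,c['cx']],[0,f,c['cy']],[0,0,1.]])
def world(c,uv,z):
    d=(np.array(uv,float).reshape(-1,2)-[c['cx'],c['cy']])/K(c)[0,0]
    u=d.copy()
    for _ in range(20): u=d/(1+c['k1']*(u**2).sum(1,keepdims=True))
    r=np.c_[u,np.ones(len(u))]@c['pose'][:3,:3].T; o=c['pose'][:3,3]
    return o+r*((z-o[2])/r[:,2:])
def save(c,f): cv2.imwrite('pics/'+f,c['image'][:,:,::-1])
E
python3 - <<'E'
from h import *
s=readout.observe(); print(s)
for n in('top','scene','wrist'):
    c=snap(n); save(c,n+'0.png'); np.save('pics/'+n+'0.npy',c,allow_pickle=True); print(n,c['fov_y'],c['k1'],c['pose'].round(2).tolist())
E
```

```text
pics
{'t': 0.0, 'joint_pos': array([-1.43211079e+00,  2.21217805e-01,  1.52761632e+00, -7.20110993e-06,
        1.39467318e+00, -1.26096613e-01]), 'joint_vel': array([ 1.26279664e-03, -2.01589315e-05,  5.53712510e-04,  1.06573032e-03,
        1.02358196e-03, -7.85818900e-05]), 'joint_efforts': array([ 2.03548232e-03, -4.94613183e+01, -3.87371814e+01,  7.01885205e-02,
        5.73491561e-02, -1.33825774e-04]), 'tool_pos': array([ 163.47225485, -602.60617022,  221.43964052]), 'eef_rot': array([-9.57283389e-04,  9.91248557e-01,  1.32005237e-01, -9.56998368e-06]), 'ft_force': array([-0.4330652 ,  0.5230186 ,  0.51804199]), 'ft_torque': array([ 0.04220393, -0.02660069,  0.02633245]), 'grasp_force': 0.0, 'finger_gap': 1.0002226527708113}
top 52.49198872297256 -0.04060392490990889 [[-0.03, -0.98, 0.18, 319.9], [-1.0, 0.03, -0.02, 111.74], [0.01, -0.18, -0.98, 1131.03], [0.0, 0.0, 0.0, 1.0]]
scene 50.58158260750104 -0.1126014473254211 [[-0.71, -0.48, 0.51, -96.34], [-0.7, 0.48, -0.53, 740.86], [0.01, -0.74, -0.68, 855.91], [0.0, 0.0, 0.0, 1.0]]
wrist 66.18804467117336 -0.015081067813791009 [[0.26, -0.93, -0.27, 237.07], [-0.97, -0.25, -0.07, -582.98], [-0.0, 0.28, -0.96, 384.81], [0.0, 0.0, 0.0, 1.0]]
```

View pics/top0.png

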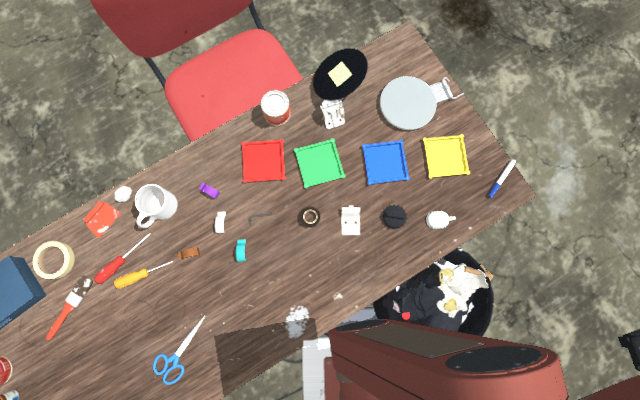

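View pics/scene0.png

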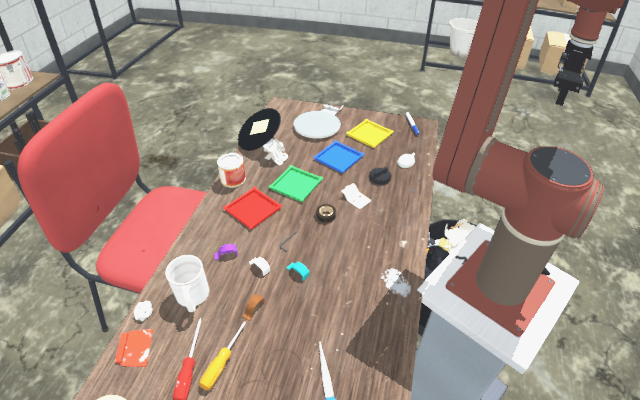

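The top view shows these positions:

| Item | Pixel |
|---|---|
| Fuel cap | (395,217) |
| Bracket | (350,221) |
| White clip | (220,222) |
| Cover | (438,219) |
| Red tray | (263,161) |
| Green tray | (319,163) |
| Blue tray | (386,162) |
| Yellow tray | (446,156) |

Things that could be mistaken for the parts:
- **Clip:** the purple one (209,190), turquoise (241,250) and brown (189,253) are look-alikes. The white one at (220,222) is the right one.
- **Cap:** the tape at (310,217) has a brown core, so it is not the cap.
- **Bracket and cover:** the white crumple at (333,113) and the white lump at (123,194) don't match either part.

I'll check these choices in a close crop.

```bash
python3 - <<'E'
from h import *
c=np.load('pics/top0.npy',allow_pickle=True).item(); im=c['image']
crop=im[195:260,180:470][:,:,::-1]
a=crop[:,:145];b=crop[:,145:]
cv2.imwrite('pics/crop0.png',cv2.resize(np.vstack([a,b]),None,fx=4.6,fy=4.6,interpolation=cv2.INTER_CUBIC))
hsv=cv2.cvtColor(im,cv2.COLOR_RGB2HSV)
for n,(u,v) in dict(red=(263,161),green=(319,163),blue=(386,162),yellow=(446,156)).items():
    h0=int(hsv[v,u,0]); dh=np.abs((hsv[:,:,0].astype(int)-h0+90)%180-90)
    m=((dh<10)&(hsv[:,:,1]>110)).astype(np.uint8); w=np.zeros_like(m); w[v-32:v+32,u-32:u+32]=1; m*=w
    k=max(cv2.findContours(m,0,2)[0],key=cv2.contourArea)
    P=world(c,k[:,0],12)[:,:2].astype(np.float32); print(n,cv2.minAreaRect(P))
E
```

```text
red ((642.0358276367188, 258.99591064453125), (124.54264068603516, 121.99699401855469), 2.023918390274048)
green ((630.2644653320312, 99.18289947509766), (118.91207122802734, 120.04669189453125), 13.606180191040039)
blue ((627.9678344726562, -90.83484649658203), (119.63180541992188, 121.10977935791016), 4.942834377288818)
yellow ((641.9067993164062, -268.43603515625), (123.13335418701172, 123.43270111083984), 3.7605788707733154)
```

View pics/crop0.png

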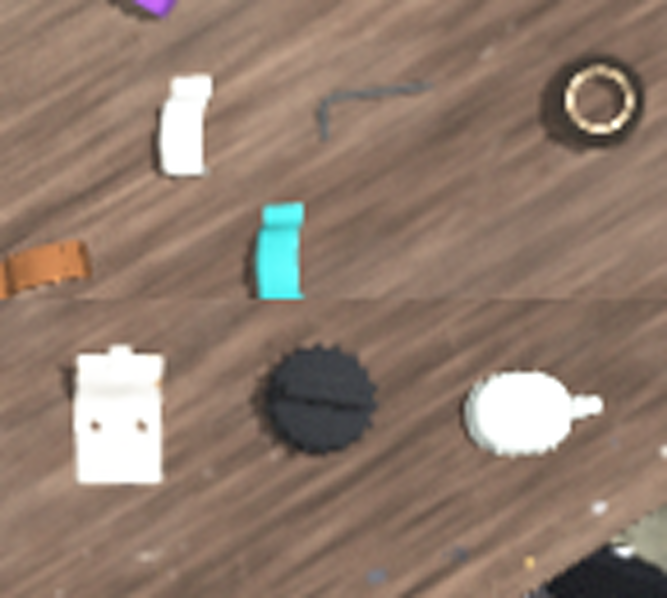

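The crop confirms the white clip (top row), bracket with its raised end up-image, cap with its bar along world y, and cover with its stem towards −y. Next come rough positions for each part.

```bash
python3 - <<'E'
from h import *
c=np.load('pics/top0.npy',allow_pickle=True).item(); im=c['image']
g=im.astype(int)
white=(g.min(2)>165); dark=(g.max(2)<75)
for n,(u,v,m,z) in dict(cap=(395,217,dark,18),bracket=(350,221,white,8),clip=(220,222,white,20),cover=(438,219,white,4)).items():
    w=np.zeros(m.shape,np.uint8); w[v-22:v+22,u-25:u+25]=1; w*=m.astype(np.uint8)
    k=max(cv2.findContours(w,0,2)[0],key=cv2.contourArea)
    P=world(c,k[:,0],z)[:,:2].astype(np.float32); print(n,cv2.minAreaRect(P))
print('tape,hex',world(c,[(310,217),(261,216)],5).round())
E
```

```text
cap ((468.14105224609375, -103.25334930419922), (64.8221435546875, 65.41796875), 54.185699462890625)
bracket ((464.5314636230469, 16.194385528564453), (52.33930587768555, 83.08934020996094), 85.15949249267578)
clip ((467.38519287109375, 376.92425537109375), (26.9273738861084, 58.70794677734375), 87.25457000732422)
cover ((458.28094482421875, -240.63026428222656), (80.69591522216797, 48.304351806640625), 88.34400177001953)
tape,hex [[475. 128.   5.]
 [482. 265.   5.]]
```

>>> {"api": "send_rows", "payload": {
  "steps": [
    [[0, 0, 0], [0, 0, -0.139]],
    [[0, 0, 0], [0, 0, -0.139]],
    [[0, 0, 0], [0, 0, -0.139]],
    [[0, 0, 0], [0, 0, -0.139]],
    [[0, 0, 0], [0, 0, -0.139]],
    [[0, 0, 0], [0, 0, -0.139]],
    [[0, 0, 0], [0, 0, -0.139]],
    [[0, 0, 0], [0, 0, -0.139]],
    [[0, 0, 0], [0, 0, -0.139]],
    [[0, 0, 0], [0, 0, -0.139]],
    [[0, 0, 0], [0, 0, -0.139]],
    [[0, 0, 0], [0, 0, -0.138]]
  ],
  "jaw": -1,
  "newtons": 20
}}

```text
t: 1.15
tool_pos: [163.5, -602.9, 222.0]
eef_rot: [-0.0, 0.704, 0.71, 0.0]
ft_force: [-0.4, 0.9, 0.9]
finger_gap: 1.001
grasp_force: 0.0
```

>>> {"api": "send_rows", "payload": {
  "steps": [
    [[0.333, 0.203, 0], [0, 0, 0]],
    [[0.333, 0.203, 0], [0, 0, 0]],
    [[0.333, 0.203, 0], [0, 0, 0]],
    [[0.333, 0.203, 0], [0, 0, 0]],
    [[0.333, 0.203, 0], [0, 0, 0]],
    [[0.333, 0.203, 0], [0, 0, 0]],
    [[0.333, 0.203, 0], [0, 0, 0]],
    [[0.333, 0.203, 0], [0, 0, 0]],
    [[0.333, 0.203, 0], [0, 0, 0]],
    [[0.333, 0.203, 0], [0, 0, 0]],
    [[0.333, 0.203, 0], [0, 0, 0]],
    [[0.333, 0.203, 0], [0, 0, 0]]
  ]
}}

```text
t: 2.15
tool_pos: [406.3, -201.0, 222.6]
eef_rot: [0.0, 0.706, 0.708, 0.0]
ft_force: [0.8, -0.7, 0.4]
finger_gap: 1.002
grasp_force: 0.0
```

>>> {"api": "send_rows", "payload": {
  "steps": [
    [[0.333, 0.203, 0], [0, 0, 0]],
    [[0.333, 0.203, 0], [0, 0, 0]],
    [[0.333, 0.203, 0], [0, 0, 0]],
    [[0, 0, 0], [0, 0, 0]],
    [[0, 0, 0], [0, 0, 0]]
  ]
}}

```text
t: 2.57
tool_pos: [466.8, -100.8, 222.2]
eef_rot: [-0.0, 0.704, 0.71, -0.0]
ft_force: [-0.8, -0.4, 0.1]
finger_gap: 1.001
grasp_force: 0.0
```

```bash
cat >> h.py <<'E'
def pose():
    s=readout.observe(); q=s['eef_rot']; return np.array(s['tool_pos']),R.from_quat([q[1],q[2],q[3],q[0]]),s
def plan(xyz,yaw):
    p,r,s=pose(); y=np.radians(yaw)
    G=R.from_matrix(np.array([[np.cos(y),np.sin(y),0],[np.sin(y),-np.cos(y),0],[0,0,-1]]))
    x=r.as_matrix()[:,0]
    print('t %.2f tcp'%s['t'],p.round(1),'yaw %.1f'%np.degrees(np.arctan2(x[1],x[0])),'j',np.round(s['joint_pos'],2),'F',np.round(s['ft_force'],1),'gap %.3f grip %.1f'%(s['finger_gap'],s['grasp_force']))
    print(' turn units',((r.inv()*G).as_rotvec()/(np.pi/4)).round(3),' shift (in goal axes)',(G.inv().apply(np.array(xyz)-p)/100).round(3))
E
python3 - <<'E'
from h import *
plan([468,-103,220],90)
c=snap('wrist'); save(c,'w1.png'); np.save('pics/w1.npy',c,allow_pickle=True)
E
```

```text
t 2.57 tcp [ 466.8 -100.8  222.2] yaw 90.5 j [-0.38 -0.14  1.9  -0.    1.38 -0.39] F [-0.8 -0.4  0.1] gap 1.001 grip 0.0
 turn units [-0.001 -0.     0.01 ]  shift (in goal axes) [-0.022  0.012  0.022]
```

View pics/w1.png

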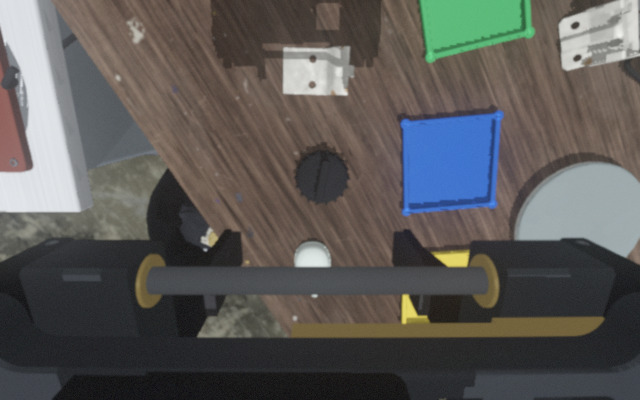

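The wrist view shows the cap at (323,177) with its bar vertical, the bracket at (317,71) and the blue tray at (452,163).

```bash
python3 - <<'E'
from h import *
c=np.load('pics/w1.npy',allow_pickle=True).item(); im=c['image']; g=im.astype(int)
m=np.zeros((400,640),np.uint8); m[145:210,288:360]=(g.max(2)<62)[145:210,288:360]
k=max(cv2.findContours(m,0,2)[0],key=cv2.contourArea); P=world(c,k[:,0],12)[:,:2].astype(np.float32)
print('cap',cv2.minEnclosingCircle(P),cv2.minAreaRect(P))
h=cv2.cvtColor(im,cv2.COLOR_RGB2HSV)
m=((abs(h[:,:,0].astype(int)-110)<10)&(h[:,:,1]>120)).astype(np.uint8); m[:,:380]=0;m[:,520:]=0
k=max(cv2.findContours(m,0,2)[0],key=cv2.contourArea);print('blue',cv2.minAreaRect(world(c,k[:,0],12)[:,:2].astype(np.float32)))
m=np.zeros((400,640),np.uint8); m[40:110,270:370]=(g.min(2)>140)[40:110,270:370]
k=max(cv2.findContours(m,0,2)[0],key=cv2.contourArea);print('brk',cv2.minAreaRect(world(c,k[:,0],8)[:,:2].astype(np.float32)))
cr=im[135:220,275:370][:,:,::-1]; cr=cv2.convertScaleAbs(cr,alpha=2.2)
cv2.imwrite('pics/capcrop.png',cv2.resize(cr,None,fx=6,fy=6,interpolation=cv2.INTER_CUBIC))
E
```

```text
cap ((470.50079345703125, -103.82166290283203), 35.57432556152344) ((471.9814453125, -105.12159729003906), (68.46940612792969, 65.494140625), 81.38388061523438)
blue ((629.9552001953125, -89.60857391357422), (120.90853118896484, 122.79097747802734), 5.887049198150635)
brk ((463.7547607421875, 16.6602783203125), (76.48236846923828, 51.478004455566406), 0.43184810876846313)
```

View pics/capcrop.png

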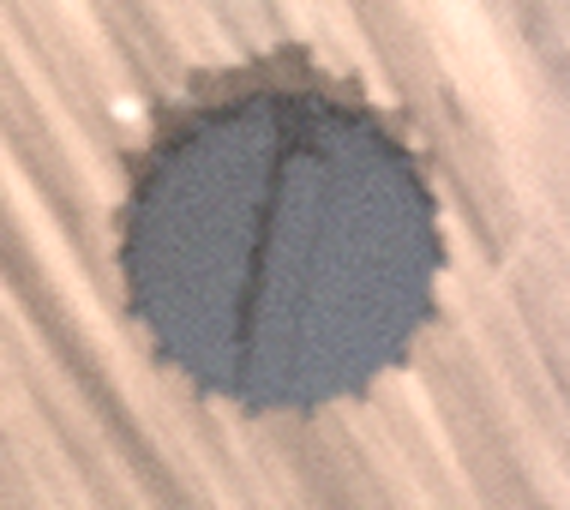

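The cap's bar leans about 10° from +y towards +x, which matches the top view, so tool yaw should be 80°.

```bash
python3 - <<'E'
from h import *
c=np.load('pics/w1.npy',allow_pickle=True).item(); t=np.load('pics/top0.npy',allow_pickle=True).item()
f=lambda a:(275+a[0]/6-.4,135+a[1]/6-.4)
print('disc c',world(c,[f((282,248))],18).round(1),'bar c',world(c,[f((285,262))],33).round(1))
g=lambda a:(325+a[0]/4.6-.4,195+(a[1]-299)/4.6-.4)
print('top disc',world(t,[g((320,399))],18).round(1), 'bar', world(t,[g((322,396))],33).round(1))
plan([470,-104,220],80)
E
```

```text
disc c [[ 471.8 -103.5   18. ]] bar c [[ 472.2 -103.1   33. ]]
top disc [[ 469.  -105.6   18. ]] bar [[ 468.7 -104.    33. ]]
t 2.62 tcp [ 466.3 -102.1  222.2] yaw 90.3 j [-0.38 -0.14  1.9  -0.    1.38 -0.39] F [-0.8 -0.5  0.5] gap 0.999 grip 0.0
 turn units [-0.001  0.     0.23 ]  shift (in goal axes) [-0.012  0.04   0.022]
```

>>> {"api": "send_rows", "payload": {
  "steps": [
    [[-0.005, 0.02, 0], [0, 0, 0.115]],
    [[-0.005, 0.02, 0], [0, 0, 0.115]],
    [[0, 0, 0.36], [0, 0, 0]],
    [[0, 0, 0.36], [0, 0, 0]],
    [[0, 0, 0.36], [0, 0, 0]],
    [[0, 0, 0.36], [0, 0, 0]],
    [[0, 0, 0.3], [0, 0, 0]],
    [[0, 0, 0.16], [0, 0, 0]],
    [[0, 0, 0.1], [0, 0, 0]],
    [[0, 0, 0], [0, 0, 0]],
    [[0, 0, 0], [0, 0, 0]]
  ]
}}

```text
t: 3.53
tool_pos: [470.3, -104.9, 22.9]
eef_rot: [-0.0, 0.767, 0.641, -0.0]
ft_force: [0.9, 0.1, 0.9]
finger_gap: 1.0
grasp_force: 0.0
```

>>> {"api": "send_rows", "payload": {
  "steps": [
    [[0, 0, 0], [0, 0, 0]],
    [[0, 0, 0], [0, 0, 0]],
    [[0, 0, 0], [0, 0, 0]],
    [[0, 0, 0], [0, 0, 0]],
    [[0, 0, 0], [0, 0, 0]],
    [[0, 0, 0], [0, 0, 0]],
    [[0, 0, 0], [0, 0, 0]],
    [[0, 0, 0], [0, 0, 0]],
    [[0, 0, 0], [0, 0, 0]],
    [[0, 0, 0], [0, 0, 0]]
  ],
  "jaw": 1,
  "newtons": 20
}}

```text
t: 4.37
tool_pos: [470.3, -103.8, 22.5]
eef_rot: [-0.0, 0.767, 0.642, -0.0]
ft_force: [0.3, 0.4, 0.1]
finger_gap: 0.326
grasp_force: 0.0
```

```bash
python3 - <<'E'
from h import *
plan([641,259,80],80)
E
```

```text
t 4.37 tcp [ 470.3 -103.8   22.5] yaw 79.8 j [-0.38  0.13  2.04 -0.    0.97 -0.2 ] F [0.3 0.4 0.1] gap 0.326 grip 0.0
 turn units [-0.    -0.    -0.004]  shift (in goal axes) [ 3.87   1.051 -0.575]
```

>>> {"api": "send_rows", "payload": {
  "steps": [
    [[0, 0, 0], [0, 0, 0]],
    [[0, 0, 0], [0, 0, 0]],
    [[0, 0, 0], [0, 0, 0]],
    [[0, 0, 0], [0, 0, 0]],
    [[0, 0, 0], [0, 0, 0]],
    [[0, 0, -0.1], [0, 0, 0]],
    [[0, 0, -0.2], [0, 0, 0]],
    [[0, 0, -0.3], [0, 0, 0]],
    [[0, 0, 0], [0, 0, 0]]
  ]
}}

```text
t: 5.12
tool_pos: [473.9, -105.2, 88.3]
eef_rot: [0.004, 0.767, 0.642, 0.002]
ft_force: [1.9, -0.2, 1.4]
finger_gap: 0.109
grasp_force: 20.0
```

```bash
python3 - <<'E'
from h import *
plan([641,259,82.5],80)
E
```

```text
t 5.12 tcp [ 473.9 -105.2   88.3] yaw 79.8 j [-0.38  0.02  2.01  0.    1.1  -0.2 ] F [ 1.9 -0.2  1.4] gap 0.109 grip 20.0
 turn units [ 0.01   0.002 -0.003]  shift (in goal axes) [3.877 1.013 0.058]
```

```bash
python3 - <<'E'
from h import *
t=np.load('pics/top0.npy',allow_pickle=True).item()
print(world(t,[(275,125),(262,118),(275,107)],0).round(),world(t,[(275,105),(262,105)],100).round())
print('crumple',world(t,[(330,128)],0).round(),'plate',world(t,[(408,130)],10).round())
print(readout.observe()['tool_pos'])
E
```

```text
[[751. 225.   0.]
 [774. 263.   0.]
 [807. 225.   0.]] [[770. 215. 100.]
 [771. 250. 100.]]
crumple [[738.  64.   0.]] plate [[ 723. -163.   10.]]
[ 473.88472447 -105.20167573   88.25356276]
```

>>> {"api": "send_rows", "payload": {
  "steps": [
    [[0.32, 0.087, 0], [0, 0, 0]],
    [[0.32, 0.087, 0], [0, 0, 0]],
    [[0.32, 0.087, 0], [0, 0, 0]],
    [[0.32, 0.087, 0], [0, 0, 0]],
    [[0.32, 0.087, 0], [0, 0, 0]],
    [[0.32, 0.087, 0], [0, 0, 0]],
    [[0.32, 0.087, 0], [0, 0, 0]],
    [[0.32, 0.087, 0], [0, 0, 0]],
    [[0.32, 0.087, 0], [0, 0, 0]],
    [[0.32, 0.087, 0], [0, 0, 0]],
    [[0.32, 0.087, 0], [0, 0, 0]],
    [[0.32, 0.087, 0], [0, 0, 0]]
  ]
}}

```text
t: 6.12
tool_pos: [641.1, 257.2, 82.5]
eef_rot: [-0.0, 0.767, 0.642, -0.0]
ft_force: [1.3, -0.1, 0.6]
finger_gap: 0.107
grasp_force: 20.0
```

>>> {"api": "send_rows", "payload": {
  "steps": [
    [[0.03, 0.0, 0], [0, 0, 0]],
    [[0, 0, 0], [0, 0, 0]],
    [[0, 0, 0], [0, 0, 0]]
  ]
}}

```text
t: 6.37
tool_pos: [640.8, 258.4, 82.0]
eef_rot: [-0.0, 0.767, 0.642, -0.001]
ft_force: [0.4, -0.5, 0.0]
finger_gap: 0.11
grasp_force: 20.0
```

```bash
python3 - <<'E'
from h import *
plan([641,259,27],80)
c=snap('wrist'); save(c,'w2.png'); np.save('pics/w2.npy',c,allow_pickle=True)
im=c['image'];h=cv2.cvtColor(im,cv2.COLOR_RGB2HSV)
for n,h0 in(('red',0),('green',70)):
    m=((np.abs((h[:,:,0].astype(int)-h0+90)%180-90)<12)&(h[:,:,1]>130)).astype(np.uint8)
    for k in sorted(cv2.findContours(m,0,2)[0],key=cv2.contourArea)[-2:]: print(n,cv2.boundingRect(k),cv2.minAreaRect(world(c,k[:,0],12)[:,:2].astype(np.float32)))
E
```

```text
t 6.37 tcp [640.8 258.4  82. ] yaw 79.9 j [ 0.27  0.5   1.45 -0.    1.2   0.45] F [ 0.4 -0.5  0. ] gap 0.110 grip 20.0
 turn units [-0.001  0.001 -0.003]  shift (in goal axes) [0.006 0.001 0.55 ]
red (458, 184, 46, 61) ((763.2392578125, 232.1707000732422), (49.81843185424805, 22.83830451965332), 51.19105529785156)
red (226, 113, 175, 129) ((641.0632934570312, 269.8066101074219), (121.81573486328125, 104.84673309326172), 1.124781608581543)
green (319, 312, 2, 2) ((625.1376342773438, 161.52685546875), (1.3737437725067139, 0.0), -140.4149169921875)
green (309, 317, 5, 4) ((616.8862915039062, 157.208740234375), (2.6125049591064453, 3.643324375152588), 19.014326095581055)
```

View pics/w2.png

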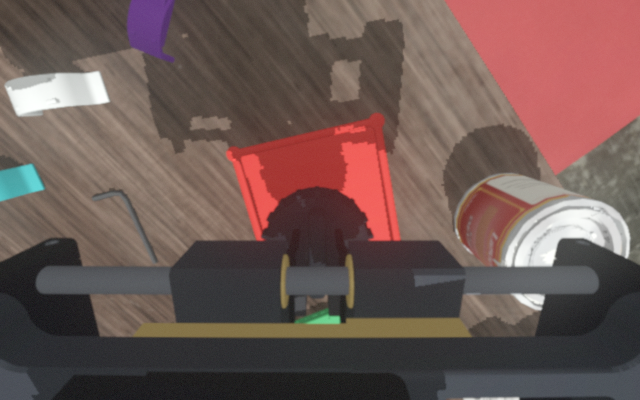

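The cap is over the red tray and the paint can at (540,235) is close to where the gripper body would come down. I'll turn the tool to yaw 0 before lowering, so the body's long side clears the can.

>>> {"api": "send_rows", "payload": {
  "steps": [
    [[0, 0, 0], [0, 0, 0.148]],
    [[0, 0, 0], [0, 0, 0.148]],
    [[0, 0, 0], [0, 0, 0.148]],
    [[0, 0, 0], [0, 0, 0.148]],
    [[0, 0, 0], [0, 0, 0.148]],
    [[0, 0, 0], [0, 0, 0.148]],
    [[0, 0, 0], [0, 0, 0.148]],
    [[0, 0, 0], [0, 0, 0.148]],
    [[0, 0, 0], [0, 0, 0.148]],
    [[0, 0, 0], [0, 0, 0.148]],
    [[0, 0, 0], [0, 0, 0.148]],
    [[0, 0, 0], [0, 0, 0.148]]
  ]
}}

```text
t: 7.42
tool_pos: [641.2, 256.8, 82.8]
eef_rot: [0.0, 1.0, -0.005, -0.0]
ft_force: [-0.5, 0.7, -0.1]
finger_gap: 0.112
grasp_force: 20.0
```

>>> {"api": "send_rows", "payload": {
  "steps": [
    [[0, -0.01, 0.15], [0, 0, 0]],
    [[0, 0, 0.15], [0, 0, 0]],
    [[0, 0, 0.13], [0, 0, 0]],
    [[0, 0, 0.08], [0, 0, 0]],
    [[0, 0, 0.03], [0, 0, 0]],
    [[0, 0, 0.015], [0, 0, 0]],
    [[0, 0, 0.01], [0, 0, 0]],
    [[0, 0, 0], [0, 0, 0]],
    [[0, 0, 0], [0, 0, 0]]
  ]
}}

```text
t: 8.17
tool_pos: [641.6, 259.7, 25.8]
eef_rot: [-0.0, 1.0, -0.0, 0.0]
ft_force: [0.1, 0.4, -0.7]
finger_gap: 0.11
grasp_force: 20.0
```

```bash
python3 - <<'E'
from h import *
plan([641,260,25.5],0)
E
```

```text
t 8.17 tcp [641.6 259.7  25.8] yaw -0.0 j [0.27 0.56 1.47 0.   1.11 1.84] F [ 0.1  0.4 -0.7] gap 0.110 grip 20.0
 turn units [-0.    -0.001 -0.001]  shift (in goal axes) [-0.006 -0.003  0.003]
```

>>> {"api": "send_rows", "payload": {
  "steps": [
    [[0, 0, 0.006], [0, 0, 0]],
    [[0, 0, 0], [0, 0, 0]],
    [[0, 0, 0], [0, 0, 0]]
  ]
}}

```text
t: 8.42
tool_pos: [641.8, 259.8, 25.6]
eef_rot: [-0.0, 1.0, -0.001, 0.0]
ft_force: [0.8, 0.4, -0.1]
finger_gap: 0.113
grasp_force: 20.0
```

>>> {"api": "send_rows", "payload": {
  "steps": [
    [[0, 0, 0.006], [0, 0, 0]],
    [[0, 0, 0], [0, 0, 0]],
    [[0, 0, 0], [0, 0, 0]]
  ]
}}

```text
t: 8.67
tool_pos: [641.8, 259.8, 25.5]
eef_rot: [-0.0, 1.0, -0.001, 0.0]
ft_force: [-0.6, 0.0, 5.0]
finger_gap: 0.109
grasp_force: 20.0
```

>>> {"api": "send_rows", "payload": {
  "steps": [
    [[0, 0, 0.004], [0, 0, 0]],
    [[0, 0, 0], [0, 0, 0]],
    [[0, 0, 0], [0, 0, 0]]
  ]
}}

```text
t: 8.92
tool_pos: [641.8, 259.8, 25.6]
eef_rot: [-0.0, 1.0, -0.001, 0.0]
ft_force: [-3.3, -0.4, 6.4]
finger_gap: 0.116
grasp_force: 20.0
```

>>> {"api": "send_rows", "payload": {
  "steps": [
    [[0, 0, -0.01], [0, 0, 0]],
    [[0, 0, 0], [0, 0, 0]],
    [[0, 0, 0], [0, 0, 0]],
    [[0, 0, 0], [0, 0, 0]],
    [[0, 0, 0], [0, 0, 0]]
  ],
  "jaw": -1
}}

```text
t: 9.33
tool_pos: [641.1, 259.5, 25.0]
eef_rot: [0.0, 1.0, -0.001, -0.0]
ft_force: [-0.1, 0.1, 1.0]
finger_gap: 0.404
grasp_force: 0.0
```

>>> {"api": "send_rows", "payload": {
  "steps": [
    [[0, 0, -0.2], [0, 0, 0]],
    [[0, 0, -0.3], [0, 0, 0]],
    [[0, 0, -0.4], [0, 0, 0]],
    [[-0.21, 0.304, -0.1], [0, 0, 0]],
    [[-0.21, 0.304, -0.1], [0, 0, 0]],
    [[-0.21, 0.304, -0.1], [0, 0, 0]],
    [[-0.21, 0.304, -0.1], [0, 0, 0]],
    [[-0.21, 0.304, -0.1], [0, 0, 0]],
    [[-0.21, 0.304, -0.1], [0, 0, 0]],
    [[-0.21, 0.304, -0.1], [0, 0, 0]],
    [[-0.21, 0.304, -0.1], [0, 0, 0]],
    [[0, 0, 0], [0, 0, 0]]
  ]
}}

```text
t: 10.33
tool_pos: [471.4, 12.6, 197.4]
eef_rot: [0.001, 1.0, -0.002, 0.001]
ft_force: [-0.4, -0.5, -1.1]
finger_gap: 1.0
grasp_force: 0.0
```

>>> {"api": "send_rows", "payload": {
  "steps": [
    [[0, 0, 0], [0, 0, 0]],
    [[0, 0, 0], [0, 0, 0]]
  ]
}}

```text
t: 10.5
tool_pos: [473.4, 16.8, 195.6]
eef_rot: [-0.0, 1.0, -0.001, 0.0]
ft_force: [-0.2, -0.5, -0.0]
finger_gap: 0.997
grasp_force: 0.0
```

```bash
python3 - <<'E'
from h import *
plan([474,16.5,22],0)
c=snap('wrist'); save(c,'w3.png'); np.save('pics/w3.npy',c,allow_pickle=True)
E
```

```text
t 10.50 tcp [473.4  16.8 195.6] yaw -0.1 j [-0.13 -0.13  1.94  0.    1.33  1.44] F [-0.2 -0.5 -0. ] gap 0.997 grip 0.0
 turn units [-0.001 -0.001 -0.003]  shift (in goal axes) [0.006 0.003 1.736]
```

View pics/w3.png

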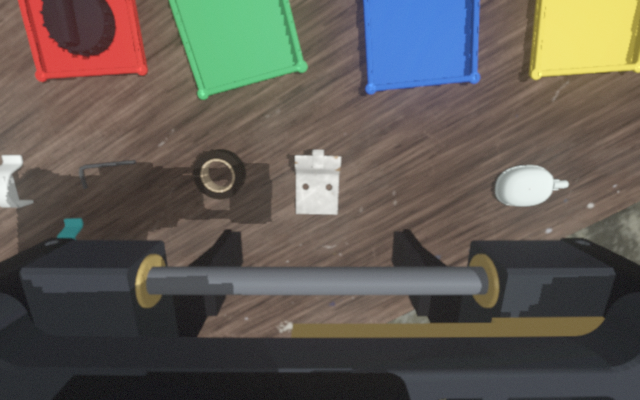

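Cap sits in the red tray (78,20). The bracket's plate end runs from (297,214) to (338,214) and its raised end is at row ~155, so it's close to square with the tool.

```bash
python3 - <<'E'
from h import *
c=np.load('pics/w3.npy',allow_pickle=True).item(); im=c['image']; g=im.astype(int)
m=np.zeros((400,640),np.uint8); m[140:225,280:355]=(g.min(2)>150)[140:225,280:355]
k=max(cv2.findContours(m,0,2)[0],key=cv2.contourArea)
for v in (165,175,185,195,205,210):
    r=np.where(m[v])[0]; a=world(c,[(r[0]-.5,v),(r[-1]+.5,v)],2 if v>185 else 12); print(v,r[0],r[-1],a[:,:2].round(1).tolist(),a[:,1].mean().round(1))
rows=np.where(m[:,300:318].sum(1)>8)[0]; print(rows[0],rows[-1],world(c,[(310,rows[-1]+.5)],2).round(1),world(c,[(310,rows[0]-.5)],23).round(1))
for x in (302,310,318,326,334): q=np.where(m[:,x])[0]; print(x,q[-1],end=' ')
h=cv2.cvtColor(im,cv2.COLOR_RGB2HSV)
m=((abs(h[:,:,0].astype(int)-110)<10)&(h[:,:,1]>120)).astype(np.uint8)
k=max(cv2.findContours(m,0,2)[0],key=cv2.contourArea);b=k[:,0]; print('blue',world(c,[b[b[:,1].argmax()]],12).round(1), world(c,[(477,78),(370,89)],12).round(1))
g2=world(c,[(204,94),(303,68)],12);y2=world(c,[(537,75)],12);r2=world(c,[(42,77),(142,70)],12)
print('green near corners',g2.round(1),'yellow',y2.round(1),'red',r2.round(1))
E
```

```text
165 295 340 [[487.2, 42.6], [487.1, -10.0]] 16.3
175 296 338 [[475.6, 41.7], [475.5, -7.9]] 16.9
185 296 338 [[463.7, 41.9], [463.6, -8.1]] 16.9
195 296 337 [[448.8, 42.9], [448.7, -7.8]] 17.6
205 296 337 [[436.1, 43.2], [436.0, -8.0]] 17.6
210 296 337 [[429.7, 43.4], [429.6, -8.1]] 17.6
155 213 [[425.1  25.6   2. ]] [[500.8  24.5  23. ]]
302 213 310 213 318 213 326 214 334 214 blue [[565.2 -37.   12. ]] [[ 580.5 -153.4   12. ]
 [ 569.3  -40.    12. ]]
green near corners [[564.8 138.3  12. ]
 [590.3  31.3  12. ]] yellow [[ 583.8 -217.4   12. ]] red [[583.7 311.5  12. ]
 [589.4 201.8  12. ]]
```

>>> {"api": "send_rows", "payload": {
  "steps": [
    [[0, 0, 0.36], [0, 0, 0]],
    [[0, 0, 0.36], [0, 0, 0]],
    [[0, 0, 0.36], [0, 0, 0]],
    [[0, 0, 0.36], [0, 0, 0]],
    [[0, 0, 0.26], [0, 0, 0]],
    [[0, 0, 0.14], [0, 0, 0]],
    [[0, 0, 0.06], [0, 0, 0]],
    [[0, 0, 0], [0, 0, 0]],
    [[0, 0, 0], [0, 0, 0]]
  ]
}}

```text
t: 11.3
tool_pos: [473.5, 17.3, 5.5]
eef_rot: [-0.0, 1.0, -0.0, -0.0]
ft_force: [0.5, 0.2, -0.3]
finger_gap: 0.999
grasp_force: 0.0
```

>>> {"api": "send_rows", "payload": {
  "steps": [
    [[0, 0, 0], [0, 0, 0]],
    [[0, 0, 0], [0, 0, 0]],
    [[0, 0, 0], [0, 0, 0]],
    [[0, 0, 0], [0, 0, 0]],
    [[0, 0, 0], [0, 0, 0]],
    [[0, 0, 0], [0, 0, 0]],
    [[0, 0, 0], [0, 0, 0]],
    [[0, 0, 0], [0, 0, 0]],
    [[0, 0, 0], [0, 0, 0]]
  ],
  "jaw": 1,
  "newtons": 20
}}

```text
t: 12.05
tool_pos: [473.2, 16.5, 5.5]
eef_rot: [0.0, 1.0, -0.001, 0.0]
ft_force: [0.2, -0.8, 0.9]
finger_gap: 0.56
grasp_force: 20.0
```

>>> {"api": "send_rows", "payload": {
  "steps": [
    [[0, 0, -0.1], [0, 0, 0]],
    [[0, 0, -0.2], [0, 0, 0]],
    [[0, 0, -0.3], [0, 0, 0]],
    [[0.273, 0.178, 0], [0, 0, 0]],
    [[0.273, 0.178, 0], [0, 0, 0]],
    [[0.273, 0.178, 0], [0, 0, 0]],
    [[0.273, 0.178, 0], [0, 0, 0]],
    [[0.273, 0.178, 0], [0, 0, 0]],
    [[0.273, 0.178, 0], [0, 0, 0]],
    [[0, 0, 0], [0, 0, 0]],
    [[0, 0, 0], [0, 0, 0]],
    [[0, 0, 0], [0, 0, 0]]
  ]
}}

```text
t: 13.05
tool_pos: [635.8, -90.0, 65.1]
eef_rot: [-0.0, 1.0, -0.001, -0.001]
ft_force: [0.4, -0.0, -0.5]
finger_gap: 0.557
grasp_force: 20.0
```

```bash
python3 - <<'E'
from h import *
plan([637.3,-90,8.5],0)
c=snap('wrist'); save(c,'w4.png')
E
```

```text
t 13.05 tcp [635.8 -90.   65.1] yaw -0.1 j [-0.26  0.41  1.6   0.    1.13  1.31] F [ 0.4 -0.  -0.5] gap 0.557 grip 20.0
 turn units [-0.001  0.002 -0.002]  shift (in goal axes) [0.015 0.    0.566]
```

View pics/w4.png

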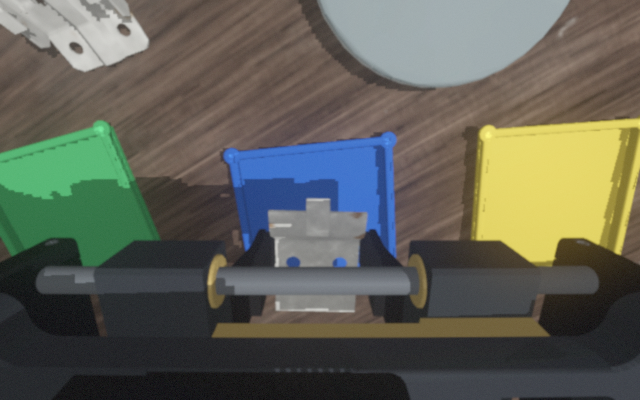

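>>> {"api": "send_rows", "payload": {
  "steps": [
    [[0.015, 0, 0.2], [0, 0, 0]],
    [[0, 0, 0.2], [0, 0, 0]],
    [[0, 0, 0.1], [0, 0, 0]],
    [[0, 0, 0.04], [0, 0, 0]],
    [[0, 0, 0.02], [0, 0, 0]],
    [[0, 0, 0], [0, 0, 0]],
    [[0, 0, 0], [0, 0, 0]]
  ]
}}

```text
t: 13.68
tool_pos: [639.0, -90.4, 10.7]
eef_rot: [0.0, 1.0, -0.001, 0.001]
ft_force: [0.2, -0.8, 0.1]
finger_gap: 0.559
grasp_force: 20.0
```

>>> {"api": "send_rows", "payload": {
  "steps": [
    [[0, 0, 0.005], [0, 0, 0]],
    [[0, 0, 0], [0, 0, 0]],
    [[0, 0, 0], [0, 0, 0]]
  ]
}}

```text
t: 13.93
tool_pos: [638.7, -90.5, 9.6]
eef_rot: [0.0, 1.0, -0.001, 0.001]
ft_force: [0.0, 0.5, -0.2]
finger_gap: 0.556
grasp_force: 20.0
```

>>> {"api": "send_rows", "payload": {
  "steps": [
    [[0, 0, 0.005], [0, 0, 0]],
    [[0, 0, 0], [0, 0, 0]],
    [[0, 0, 0], [0, 0, 0]]
  ]
}}

```text
t: 14.18
tool_pos: [638.5, -90.5, 8.7]
eef_rot: [0.0, 1.0, -0.001, 0.0]
ft_force: [0.3, -0.3, 0.1]
finger_gap: 0.559
grasp_force: 20.0
```

>>> {"api": "send_rows", "payload": {
  "steps": [
    [[0, 0, 0.005], [0, 0, 0]],
    [[0, 0, 0], [0, 0, 0]],
    [[0, 0, 0], [0, 0, 0]]
  ]
}}

```text
t: 14.43
tool_pos: [638.7, -90.5, 8.4]
eef_rot: [0.0, 1.0, -0.001, 0.0]
ft_force: [0.6, 0.9, 1.1]
finger_gap: 0.556
grasp_force: 20.0
```

>>> {"api": "send_rows", "payload": {
  "steps": [
    [[0, 0, 0.005], [0, 0, 0]],
    [[0, 0, 0], [0, 0, 0]],
    [[0, 0, 0], [0, 0, 0]]
  ]
}}

```text
t: 14.68
tool_pos: [638.9, -90.5, 8.0]
eef_rot: [0.0, 1.0, -0.001, 0.001]
ft_force: [2.0, 0.9, 3.0]
finger_gap: 0.559
grasp_force: 20.0
```

>>> {"api": "send_rows", "payload": {
  "steps": [
    [[0, 0, -0.005], [0, 0, 0]],
    [[0, 0, 0], [0, 0, 0]],
    [[0, 0, 0], [0, 0, 0]],
    [[0, 0, 0], [0, 0, 0]]
  ],
  "jaw": -0.3
}}

```text
t: 15.02
tool_pos: [637.4, -90.2, 7.2]
eef_rot: [-0.0, 1.0, -0.001, -0.001]
ft_force: [0.2, 0.7, 0.2]
finger_gap: 0.647
grasp_force: 0.0
```

>>> {"api": "send_rows", "payload": {
  "steps": [
    [[0, 0, -0.1], [0, 0, 0]],
    [[0, 0, -0.3], [0, 0, 0]],
    [[0, 0, -0.4], [0, 0, 0]],
    [[0, 0, -0.2], [0, 0, 0]],
    [[0, 0, 0], [0, 0, 0]],
    [[0, 0, 0], [0, 0, 0]]
  ]
}}

```text
t: 15.52
tool_pos: [639.7, -90.8, 110.7]
eef_rot: [0.001, 1.0, -0.001, 0.002]
ft_force: [-0.2, -0.0, -1.2]
finger_gap: 0.646
grasp_force: 0.0
```

>>> {"api": "send_rows", "payload": {
  "steps": [
    [[-0.132, -0.36, -0.06], [0, 0, 0]],
    [[-0.132, -0.36, -0.06], [0, 0, 0]],
    [[-0.132, -0.36, -0.06], [0, 0, 0]],
    [[-0.132, -0.36, -0.06], [0, 0, 0]],
    [[-0.132, -0.36, -0.06], [0, 0, 0]],
    [[-0.132, -0.36, -0.06], [0, 0, 0]],
    [[-0.132, -0.36, -0.06], [0, 0, 0]],
    [[-0.132, -0.36, -0.06], [0, 0, 0]],
    [[-0.132, -0.36, -0.06], [0, 0, 0]],
    [[-0.132, -0.36, -0.06], [0, 0, 0]],
    [[-0.132, -0.36, -0.06], [0, 0, 0]],
    [[-0.132, -0.36, -0.06], [0, 0, 0]]
  ],
  "jaw": -1
}}

```text
t: 16.52
tool_pos: [478.4, 342.9, 178.4]
eef_rot: [0.001, 1.0, -0.001, -0.001]
ft_force: [1.5, 0.7, 0.3]
finger_gap: 1.006
grasp_force: 0.0
```

>>> {"api": "send_rows", "payload": {
  "steps": [
    [[-0.132, -0.35, -0.06], [0, 0, 0]],
    [[0, 0, 0], [0, 0, 0]],
    [[0, 0, 0], [0, 0, 0]]
  ]
}}

```text
t: 16.77
tool_pos: [465.5, 378.1, 184.6]
eef_rot: [0.001, 1.0, 0.001, -0.001]
ft_force: [0.0, -1.4, -0.3]
finger_gap: 0.998
grasp_force: 0.0
```

```bash
python3 - <<'E'
from h import *
plan([467,377,22],0)
c=snap('wrist'); save(c,'w5.png'); np.save('pics/w5.npy',c,allow_pickle=True)
c=snap('top'); save(c,'top1.png'); np.save('pics/top1.npy',c,allow_pickle=True)
E
```

```text
t 16.77 tcp [465.5 378.1 184.6] yaw 0.1 j [ 0.55  0.19  1.63 -0.    1.32  2.12] F [ 0.  -1.4 -0.3] gap 0.998 grip 0.0
 turn units [0.002 0.003 0.003]  shift (in goal axes) [0.015 0.011 1.626]
```

View pics/w5.png

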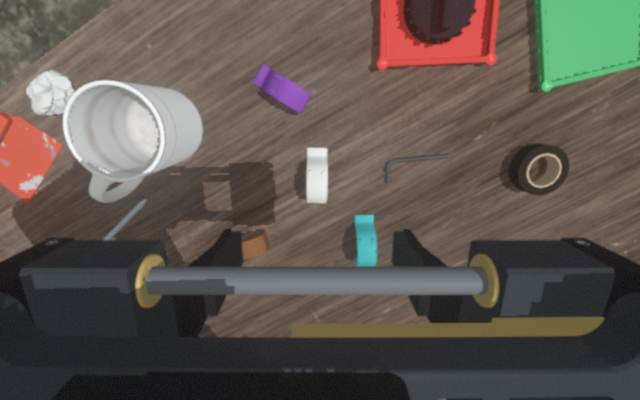

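The white clip is at (317,175), from (307,148) to (327,203). The purple one is at (282,88), turquoise at (366,240) and brown at (255,245).

```bash
python3 - <<'E'
from h import *
c=np.load('pics/w5.npy',allow_pickle=True).item(); im=c['image']; g=im.astype(int)
m=np.zeros((400,640),np.uint8); m[140:215,297:345]=(g.min(2)>120)[140:215,297:345]
for v in range(150,203,6):
    r=np.where(m[v])[0]; a=world(c,[(r[0]-.5,v),(r[-1]+.5,v)],22); print(v,r[0],r[-1],a[:,:2].round(1).tolist(),a[:,1].mean().round(1))
rows=np.where(m.sum(1)>5)[0]; print(rows[0],rows[-1],world(c,[(317,rows[0]-.5),(317,rows[-1]+.5)],0).round(1))
print('turq',world(c,[(356,215),(375,215)],5).round(1),'hexkey',world(c,[(387,182)],2).round(1),'purple',world(c,[(300,112)],2).round(1),'mug',world(c,[(200,130)],60).round(1))
E
```

```text
150 306 327 [[498.7, 390.2], [498.7, 366.9]] 378.5
156 306 327 [[492.3, 390.2], [492.4, 366.8]] 378.5
162 307 327 [[485.9, 389.2], [485.9, 366.7]] 378.0
168 306 327 [[479.4, 390.3], [479.4, 366.7]] 378.5
174 306 328 [[472.8, 390.4], [472.8, 365.5]] 377.9
180 306 328 [[466.1, 390.4], [466.2, 365.4]] 377.9
186 306 327 [[459.4, 390.5], [459.5, 366.4]] 378.5
192 306 328 [[452.6, 390.6], [452.7, 365.2]] 377.9
198 306 327 [[445.7, 390.6], [445.8, 366.3]] 378.4
147 203 [[499.7 378.    0. ]
 [432.4 377.8   0. ]]
turq [[419.8 331.6   5. ]
 [419.9 309.1   5. ]] hexkey [[459.3 296.8   2. ]] purple [[537.2 396.6   2. ]] mug [[522.  485.8  60. ]]
```

>>> {"api": "send_rows", "payload": {
  "steps": [
    [[0.02, 0, 0.36], [0, 0, 0]],
    [[0, 0, 0.36], [0, 0, 0]],
    [[0, 0, 0.36], [0, 0, 0]],
    [[0, 0, 0.34], [0, 0, 0]],
    [[0, 0, 0.2], [0, 0, 0]],
    [[0, 0, 0.1], [0, 0, 0]],
    [[0, 0, 0.04], [0, 0, 0]],
    [[0, 0, 0], [0, 0, 0]],
    [[0, 0, 0], [0, 0, 0]]
  ]
}}

```text
t: 17.62
tool_pos: [470.7, 376.9, 11.4]
eef_rot: [-0.001, 1.0, -0.001, 0.001]
ft_force: [-0.6, -0.4, -0.6]
finger_gap: 1.002
grasp_force: 0.0
```

>>> {"api": "send_rows", "payload": {
  "steps": [
    [[0, 0, 0], [0, 0, 0]],
    [[0, 0, 0], [0, 0, 0]],
    [[0, 0, 0], [0, 0, 0]],
    [[0, 0, 0], [0, 0, 0]],
    [[0, 0, 0], [0, 0, 0]],
    [[0, 0, 0], [0, 0, 0]],
    [[0, 0, 0], [0, 0, 0]],
    [[0, 0, 0], [0, 0, 0]],
    [[0, 0, 0], [0, 0, 0]],
    [[0, 0, 0], [0, 0, 0]],
    [[0, 0, 0], [0, 0, 0]],
    [[0, 0, 0], [0, 0, 0]]
  ],
  "jaw": 1,
  "newtons": 12
}}

```text
t: 18.62
tool_pos: [469.3, 376.9, 9.9]
eef_rot: [0.0, 1.0, -0.001, -0.0]
ft_force: [0.4, 0.7, -1.1]
finger_gap: 0.243
grasp_force: 12.0
```

>>> {"api": "send_rows", "payload": {
  "steps": [
    [[0, 0, 0], [0, 0, 0]],
    [[0, 0, 0], [0, 0, 0]],
    [[0, 0, -0.05], [0, 0, 0]],
    [[0, 0, 0], [0, 0, 0]],
    [[0, 0, 0], [0, 0, 0]]
  ]
}}

```text
t: 19.03
tool_pos: [469.7, 377.1, 15.5]
eef_rot: [-0.0, 1.0, -0.001, 0.0]
ft_force: [-0.7, 0.1, -0.5]
finger_gap: 0.245
grasp_force: 12.0
```

```bash
python3 - <<'E'
from h import *
plan([642,-268,100],0)
t=np.load('pics/top1.npy',allow_pickle=True).item()
cv2.imwrite('pics/top1c.png',cv2.resize(t['image'][120:250,200:480][:,:,::-1],None,fx=2.8,fy=2.8,interpolation=cv2.INTER_CUBIC))
E
```

```text
t 19.03 tcp [469.7 377.1  15.5] yaw -0.1 j [0.55 0.4  1.73 0.   1.02 2.12] F [-0.7  0.1 -0.5] gap 0.245 grip 12.0
 turn units [-0.001 -0.001 -0.002]  shift (in goal axes) [ 1.723  6.451 -0.845]
```

View pics/top1c.png

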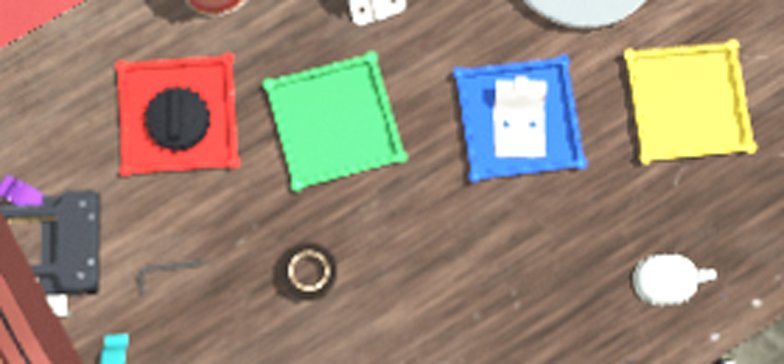

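Cap and bracket both sit in the middle of their trays (177,118) and (520,118). Now carrying the clip to yellow.

>>> {"api": "send_rows", "payload": {
  "steps": [
    [[0, 0, -0.15], [0, 0, 0]],
    [[0, 0, -0.3], [0, 0, 0]],
    [[0, 0, -0.3], [0, 0, 0]],
    [[0, 0, -0.1], [0, 0, 0]],
    [[0.101, 0.379, 0], [0, 0, 0]],
    [[0.101, 0.379, 0], [0, 0, 0]],
    [[0.101, 0.379, 0], [0, 0, 0]],
    [[0.101, 0.379, 0], [0, 0, 0]],
    [[0.101, 0.379, 0], [0, 0, 0]],
    [[0.101, 0.379, 0], [0, 0, 0]],
    [[0.101, 0.379, 0], [0, 0, 0]],
    [[0.101, 0.379, 0], [0, 0, 0]]
  ]
}}

```text
t: 20.03
tool_pos: [549.7, 71.7, 99.7]
eef_rot: [-0.0, 1.0, -0.001, 0.0]
ft_force: [-0.1, 1.2, 0.2]
finger_gap: 0.241
grasp_force: 12.0
```

>>> {"api": "send_rows", "payload": {
  "steps": [
    [[0.101, 0.379, 0], [0, 0, 0]],
    [[0.101, 0.379, 0], [0, 0, 0]],
    [[0.101, 0.379, 0], [0, 0, 0]],
    [[0.101, 0.379, 0], [0, 0, 0]],
    [[0.101, 0.379, 0], [0, 0, 0]],
    [[0.101, 0.379, 0], [0, 0, 0]],
    [[0.101, 0.379, 0], [0, 0, 0]],
    [[0.101, 0.379, 0], [0, 0, 0]],
    [[0.101, 0.379, 0], [0, 0, 0]],
    [[0, 0, 0], [0, 0, 0]],
    [[0, 0, 0], [0, 0, 0]],
    [[0, 0, 0], [0, 0, 0]]
  ]
}}

```text
t: 21.03
tool_pos: [639.5, -267.3, 98.9]
eef_rot: [-0.001, 1.0, -0.001, -0.001]
ft_force: [0.4, -0.1, -0.0]
finger_gap: 0.244
grasp_force: 12.0
```

```bash
python3 - <<'E'
from h import *
c=snap('wrist'); save(c,'w6.png')
im=c['image'];h=cv2.cvtColor(im,cv2.COLOR_RGB2HSV)
m=((np.abs(h[:,:,0].astype(int)-28)<8)&(h[:,:,1]>130)).astype(np.uint8); m[270:]=0
k=max(cv2.findContours(m,0,2)[0],key=cv2.contourArea); P=world(c,k[:,0],12)[:,:2].astype(np.float32); print(cv2.boundingRect(k),cv2.minAreaRect(P),P.max(0),P.min(0))
plan([641,-268,16],0)
E
```

```text
(236, 117, 153, 140) ((645.6824340820312, -266.8382263183594), (118.37191009521484, 122.12521362304688), 4.306091785430908) [ 708.69946 -202.07164] [ 587.70325 -328.16174]
t 21.08 tcp [ 639.6 -266.5   99.2] yaw -0.1 j [-0.51  0.48  1.43  0.    1.23  1.06] F [-0.4  0.1 -0.3] gap 0.242 grip 12.0
 turn units [-0.001  0.002 -0.001]  shift (in goal axes) [0.014 0.015 0.832]
```

View pics/w6.png

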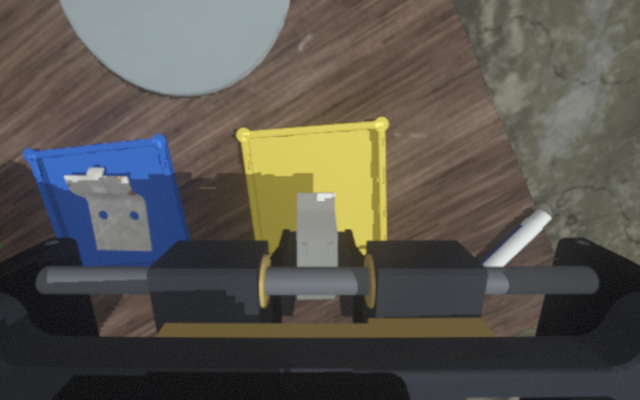

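The clip is held level over yellow, with the tray corners at (244,134) and (381,124). Lowering it.

>>> {"api": "send_rows", "payload": {
  "steps": [
    [[0.03, 0.01, 0.3], [0, 0, 0]],
    [[0, 0, 0.3], [0, 0, 0]],
    [[0, 0, 0.15], [0, 0, 0]],
    [[0, 0, 0.06], [0, 0, 0]],
    [[0, 0, 0.02], [0, 0, 0]],
    [[0, 0, 0.01], [0, 0, 0]],
    [[0, 0, 0], [0, 0, 0]],
    [[0, 0, 0], [0, 0, 0]]
  ]
}}

```text
t: 21.75
tool_pos: [644.3, -269.2, 18.0]
eef_rot: [0.001, 1.0, -0.001, 0.001]
ft_force: [-1.3, -0.2, 0.7]
finger_gap: 0.245
grasp_force: 12.0
```

>>> {"api": "send_rows", "payload": {
  "steps": [
    [[0, 0, 0.008], [0, 0, 0]],
    [[0, 0, 0], [0, 0, 0]],
    [[0, 0, 0], [0, 0, 0]]
  ]
}}

```text
t: 22.0
tool_pos: [643.4, -268.9, 15.8]
eef_rot: [0.0, 1.0, -0.001, 0.0]
ft_force: [-0.8, 0.7, -0.3]
finger_gap: 0.242
grasp_force: 12.0
```

>>> {"api": "send_rows", "payload": {
  "steps": [
    [[0, 0, 0.006], [0, 0, 0]],
    [[0, 0, 0], [0, 0, 0]],
    [[0, 0, 0], [0, 0, 0]]
  ]
}}

```text
t: 22.25
tool_pos: [643.0, -268.7, 14.5]
eef_rot: [-0.0, 1.0, -0.001, -0.0]
ft_force: [0.1, -0.6, -0.2]
finger_gap: 0.241
grasp_force: 12.0
```

>>> {"api": "send_rows", "payload": {
  "steps": [
    [[0, 0, 0.005], [0, 0, 0]],
    [[0, 0, 0], [0, 0, 0]],
    [[0, 0, 0], [0, 0, 0]]
  ]
}}

```text
t: 22.5
tool_pos: [643.0, -268.7, 13.9]
eef_rot: [-0.0, 1.0, -0.001, -0.0]
ft_force: [-0.6, -0.0, -0.4]
finger_gap: 0.245
grasp_force: 12.0
```

>>> {"api": "send_rows", "payload": {
  "steps": [
    [[0, 0, 0.006], [0, 0, 0]],
    [[0, 0, 0], [0, 0, 0]],
    [[0, 0, 0], [0, 0, 0]]
  ]
}}

```text
t: 22.75
tool_pos: [643.0, -268.6, 13.3]
eef_rot: [-0.0, 1.0, -0.001, -0.0]
ft_force: [-0.2, 0.3, -0.0]
finger_gap: 0.242
grasp_force: 12.0
```

>>> {"api": "send_rows", "payload": {
  "steps": [
    [[0, 0, 0.006], [0, 0, 0]],
    [[0, 0, 0], [0, 0, 0]],
    [[0, 0, 0], [0, 0, 0]]
  ]
}}

```text
t: 23.0
tool_pos: [643.2, -268.7, 12.9]
eef_rot: [0.0, 1.0, -0.001, 0.0]
ft_force: [-0.1, -0.3, 0.7]
finger_gap: 0.245
grasp_force: 12.0
```

>>> {"api": "send_rows", "payload": {
  "steps": [
    [[0, 0, 0.004], [0, 0, 0]],
    [[0, 0, 0], [0, 0, 0]],
    [[0, 0, 0], [0, 0, 0]]
  ]
}}

```text
t: 23.25
tool_pos: [643.2, -268.7, 12.8]
eef_rot: [0.0, 1.0, -0.001, 0.0]
ft_force: [-1.9, 0.3, 2.9]
finger_gap: 0.246
grasp_force: 12.0
```

>>> {"api": "send_rows", "payload": {
  "steps": [
    [[0, 0, -0.005], [0, 0, 0]],
    [[0, 0, 0], [0, 0, 0]],
    [[0, 0, 0], [0, 0, 0]],
    [[0, 0, 0], [0, 0, 0]],
    [[0, 0, 0], [0, 0, 0]]
  ],
  "jaw": 0
}}

```text
t: 23.67
tool_pos: [643.0, -268.6, 12.7]
eef_rot: [-0.0, 1.0, -0.001, -0.0]
ft_force: [-0.3, 0.6, -0.5]
finger_gap: 0.477
grasp_force: 0.0
```

>>> {"api": "send_rows", "payload": {
  "steps": [
    [[0, 0, -0.1], [0, 0, 0]],
    [[0, 0, -0.3], [0, 0, 0]],
    [[0, 0, -0.4], [0, 0, 0]],
    [[0, 0, -0.2], [0, 0, -0.154]],
    [[0, 0, -0.2], [0, 0, -0.154]],
    [[0, 0, -0.2], [0, 0, -0.154]],
    [[0, 0, -0.2], [0, 0, -0.154]],
    [[0, 0, -0.1], [0, 0, -0.154]],
    [[0, 0, 0], [0, 0, -0.154]],
    [[0, 0, 0], [0, 0, -0.154]],
    [[0, 0, 0], [0, 0, -0.154]],
    [[0, 0, 0], [0, 0, -0.154]]
  ]
}}

```text
t: 24.67
tool_pos: [643.1, -268.7, 184.0]
eef_rot: [0.0, 0.854, 0.52, 0.0]
ft_force: [-0.5, -0.3, 0.0]
finger_gap: 0.504
grasp_force: 0.0
```

>>> {"api": "send_rows", "payload": {
  "steps": [
    [[0, 0, 0], [0, 0, -0.154]],
    [[0, 0, 0], [0, 0, -0.154]],
    [[0, 0, 0], [0, 0, -0.154]],
    [[0, 0, 0], [0, 0, -0.152]],
    [[0.072, -0.37, 0], [0, 0, 0]],
    [[0.072, -0.37, 0], [0, 0, 0]],
    [[0.072, -0.37, 0], [0, 0, 0]],
    [[0.072, -0.37, 0], [0, 0, 0]],
    [[0.072, -0.37, 0], [0, 0, 0]],
    [[0, 0, 0], [0, 0, 0]],
    [[0, 0, 0], [0, 0, 0]],
    [[0, 0, 0], [0, 0, 0]]
  ],
  "jaw": -1
}}

```text
t: 25.67
tool_pos: [458.9, -233.0, 184.3]
eef_rot: [0.001, 0.708, 0.706, 0.0]
ft_force: [0.3, -0.2, -0.3]
finger_gap: 1.0
grasp_force: 0.0
```

```bash
python3 - <<'E'
from h import *
plan([458,-232,20],90)
c=snap('wrist'); save(c,'w7.png'); np.save('pics/w7.npy',c,allow_pickle=True)
g=c['image'].astype(int); m=np.zeros((400,640),np.uint8); w=(slice(110,240),slice(250,390)); m[w]=(g.min(2)>125)[w]
k=max(cv2.findContours(m,0,2)[0],key=cv2.contourArea); print(cv2.boundingRect(k))
P=world(c,k[:,0],3)[:,:2].astype(np.float32); print(cv2.minAreaRect(P),P.min(0),P.max(0)); i=P[:,1].argmin(); print('stem tip',P[i])
E
```

```text
t 25.67 tcp [ 458.9 -233.   184.3] yaw 89.9 j [-0.62 -0.02  1.86  0.    1.3  -0.62] F [ 0.3 -0.2 -0.3] gap 1.000 grip 0.0
 turn units [ 0.003  0.002 -0.002]  shift (in goal axes) [ 0.01  -0.009  1.643]
(296, 147, 45, 71)
((460.2332763671875, -239.56614685058594), (50.33230209350586, 83.18645477294922), 1.0912967920303345) [ 434.8565 -281.0583] [ 485.44724 -198.07512]
stem tip [ 465.93445 -281.0583 ]
```

View pics/w7.png

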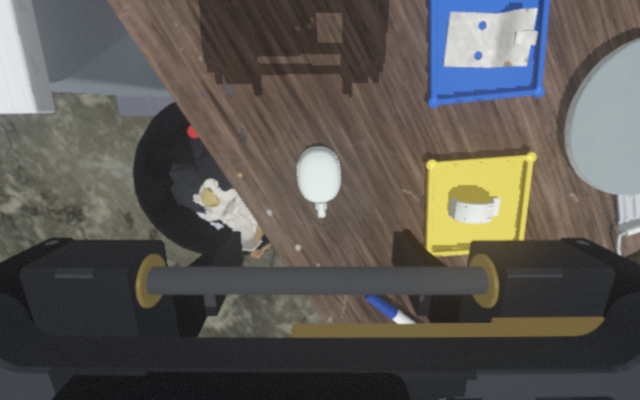

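The clip stands in the middle of yellow (475,206). The cover oval is at (319,174) with its stem at (321,209), axis at yaw ≈ 93°.

>>> {"api": "send_rows", "payload": {
  "steps": [
    [[0.02, 0.01, 0.36], [0, 0, -0.07]],
    [[0, 0, 0.36], [0, 0, 0]],
    [[0, 0, 0.36], [0, 0, 0]],
    [[0, 0, 0.34], [0, 0, 0]],
    [[0, 0, 0.2], [0, 0, 0]],
    [[0, 0, 0.12], [0, 0, 0]],
    [[0, 0, 0.05], [0, 0, 0]],
    [[0, 0, 0.01], [0, 0, 0]],
    [[0, 0, 0], [0, 0, 0]],
    [[0, 0, 0], [0, 0, 0]],
    [[0, 0, 0], [0, 0, 0]]
  ]
}}

```text
t: 26.63
tool_pos: [460.5, -231.3, 4.6]
eef_rot: [0.002, 0.688, 0.726, 0.0]
ft_force: [-0.3, -0.6, 0.8]
finger_gap: 0.999
grasp_force: 0.0
```

>>> {"api": "send_rows", "payload": {
  "steps": [
    [[0, 0, 0], [0, 0, 0]],
    [[0, 0, 0], [0, 0, 0]],
    [[0, 0, 0], [0, 0, 0]],
    [[0, 0, 0], [0, 0, 0]],
    [[0, 0, 0], [0, 0, 0]],
    [[0, 0, 0], [0, 0, 0]],
    [[0, 0, 0], [0, 0, 0]],
    [[0, 0, 0], [0, 0, 0]],
    [[0, 0, 0], [0, 0, 0]]
  ],
  "jaw": 1,
  "newtons": 12
}}

```text
t: 27.38
tool_pos: [459.1, -230.4, 2.9]
eef_rot: [-0.0, 0.688, 0.726, 0.0]
ft_force: [-0.2, -0.5, 0.5]
finger_gap: 0.538
grasp_force: 11.3
```

>>> {"api": "send_rows", "payload": {
  "steps": [
    [[0, 0, -0.05], [0, 0, 0]],
    [[0, 0, -0.05], [0, 0, 0]],
    [[0, 0, 0], [0, 0, 0]],
    [[0, 0, 0], [0, 0, 0]]
  ]
}}

```text
t: 27.72
tool_pos: [459.6, -230.8, 13.7]
eef_rot: [0.001, 0.688, 0.726, 0.0]
ft_force: [0.1, 0.2, -0.6]
finger_gap: 0.538
grasp_force: 11.3
```

>>> {"api": "send_rows", "payload": {
  "steps": [
    [[0, 0, -0.1], [0, 0, 0.148]],
    [[0, 0, -0.2], [0, 0, 0.148]],
    [[0, 0, -0.2], [0, 0, 0.148]],
    [[0, 0, -0.1], [0, 0, 0.148]],
    [[0, 0, -0.05], [0, 0, 0.148]],
    [[0, 0, 0], [0, 0, 0.148]],
    [[0, 0, 0], [0, 0, 0.148]],
    [[0, 0, 0], [0, 0, 0.148]],
    [[0, 0, 0], [0, 0, 0.148]],
    [[0, 0, 0], [0, 0, 0.148]],
    [[0, 0, 0], [0, 0, 0.148]],
    [[0, 0, 0], [0, 0, 0.148]]
  ]
}}

```text
t: 28.72
tool_pos: [459.0, -230.3, 77.9]
eef_rot: [-0.0, 0.994, 0.112, -0.0]
ft_force: [0.1, 0.1, 0.5]
finger_gap: 0.542
grasp_force: 11.3
```

>>> {"api": "send_rows", "payload": {
  "steps": [
    [[0.243, -0.28, 0], [0, 0, 0]],
    [[0.243, -0.28, 0], [0, 0, 0]],
    [[0.243, -0.28, 0], [0, 0, 0]],
    [[0.243, -0.28, 0], [0, 0, 0]],
    [[0.243, -0.28, 0], [0, 0, 0]],
    [[0.243, -0.28, 0], [0, 0, 0]],
    [[0.243, -0.28, 0], [0, 0, 0]],
    [[0.243, -0.28, 0], [0, 0, 0]],
    [[0.243, -0.28, 0], [0, 0, 0]],
    [[0.243, -0.28, 0], [0, 0, 0]],
    [[0, 0, 0], [0, 0, 0]],
    [[0, 0, 0], [0, 0, 0]]
  ]
}}

```text
t: 29.72
tool_pos: [632.2, 99.4, 77.5]
eef_rot: [0.0, 0.993, 0.116, -0.0]
ft_force: [0.9, -0.2, -0.6]
finger_gap: 0.536
grasp_force: 11.3
```

```bash
python3 - <<'E'
from h import *
plan([630.5,98.5,6.5],13.5)
c=snap('wrist'); save(c,'w8.png')
h=cv2.cvtColor(c['image'],cv2.COLOR_RGB2HSV)
m=((np.abs(h[:,:,0].astype(int)-70)<12)&(h[:,:,1]>100)).astype(np.uint8); m[250:]=0
k=max(cv2.findContours(m,0,2)[0],key=cv2.contourArea); P=world(c,k[:,0],12)[:,:2].astype(np.float32); print(cv2.boundingRect(k),cv2.minAreaRect(P))
E
```

```text
t 29.72 tcp [632.2  99.4  77.5] yaw 13.3 j [ 0.03  0.39  1.6  -0.    1.15  1.37] F [ 0.9 -0.2 -0.6] gap 0.536 grip 11.3
 turn units [ 0.     0.    -0.003]  shift (in goal axes) [-0.019  0.005  0.71 ]
(233, 130, 166, 120) ((644.7958374023438, 103.67760467529297), (95.23665618896484, 121.51458740234375), 13.363845825195312)
```

View pics/w8.png

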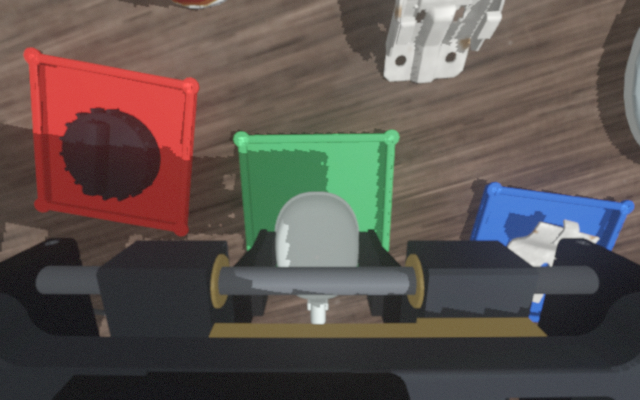

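>>> {"api": "send_rows", "payload": {
  "steps": [
    [[0, 0, 0.25], [0, 0, 0]],
    [[0, 0, 0.25], [0, 0, 0]],
    [[0, 0, 0.12], [0, 0, 0]],
    [[0, 0, 0.05], [0, 0, 0]],
    [[0, 0, 0.02], [0, 0, 0]],
    [[0, 0, 0.01], [0, 0, 0]],
    [[0, 0, 0], [0, 0, 0]],
    [[0, 0, 0], [0, 0, 0]],
    [[0, 0, 0], [0, 0, 0]]
  ]
}}

```text
t: 30.52
tool_pos: [632.9, 97.5, 9.2]
eef_rot: [0.0, 0.993, 0.114, 0.001]
ft_force: [-0.5, 0.1, -0.6]
finger_gap: 0.538
grasp_force: 11.3
```

>>> {"api": "send_rows", "payload": {
  "steps": [
    [[0, 0, 0.008], [0, 0, 0]],
    [[0, 0, 0], [0, 0, 0]],
    [[0, 0, 0], [0, 0, 0]]
  ]
}}

```text
t: 30.77
tool_pos: [632.2, 97.6, 7.4]
eef_rot: [0.0, 0.993, 0.115, 0.0]
ft_force: [-1.1, -0.5, -0.1]
finger_gap: 0.544
grasp_force: 11.3
```

>>> {"api": "send_rows", "payload": {
  "steps": [
    [[0, 0, 0.006], [0, 0, 0]],
    [[0, 0, 0], [0, 0, 0]],
    [[0, 0, 0], [0, 0, 0]]
  ]
}}

```text
t: 31.02
tool_pos: [632.0, 97.6, 6.5]
eef_rot: [-0.0, 0.993, 0.115, -0.0]
ft_force: [-0.7, 0.5, 0.5]
finger_gap: 0.539
grasp_force: 11.3
```

>>> {"api": "send_rows", "payload": {
  "steps": [
    [[0, 0, 0.005], [0, 0, 0]],
    [[0, 0, 0], [0, 0, 0]],
    [[0, 0, 0], [0, 0, 0]]
  ]
}}

```text
t: 31.27
tool_pos: [632.1, 97.5, 6.1]
eef_rot: [-0.0, 0.993, 0.114, 0.0]
ft_force: [-0.7, -0.0, 0.4]
finger_gap: 0.537
grasp_force: 11.4
```

>>> {"api": "send_rows", "payload": {
  "steps": [
    [[0, 0, 0.004], [0, 0, 0]],
    [[0, 0, 0], [0, 0, 0]],
    [[0, 0, 0], [0, 0, 0]]
  ]
}}

```text
t: 31.52
tool_pos: [632.1, 97.5, 5.9]
eef_rot: [-0.0, 0.993, 0.114, 0.0]
ft_force: [-0.9, -0.3, 3.9]
finger_gap: 0.539
grasp_force: 11.9
```

>>> {"api": "send_rows", "payload": {
  "steps": [
    [[0, 0, 0.004], [0, 0, 0]],
    [[0, 0, 0], [0, 0, 0]],
    [[0, 0, 0], [0, 0, 0]]
  ]
}}

```text
t: 31.77
tool_pos: [632.2, 97.5, 5.8]
eef_rot: [-0.0, 0.993, 0.115, 0.0]
ft_force: [-2.8, -0.1, 6.1]
finger_gap: 0.54
grasp_force: 12.2
```

>>> {"api": "send_rows", "payload": {
  "steps": [
    [[0, 0, -0.008], [0, 0, 0]],
    [[0, 0, 0], [0, 0, 0]],
    [[0, 0, 0], [0, 0, 0]],
    [[0, 0, 0], [0, 0, 0]],
    [[0, 0, 0], [0, 0, 0]]
  ],
  "jaw": -0.3
}}

```text
t: 32.18
tool_pos: [631.9, 97.5, 5.8]
eef_rot: [-0.0, 0.993, 0.114, -0.0]
ft_force: [-0.5, 0.6, -0.3]
finger_gap: 0.647
grasp_force: 0.0
```

>>> {"api": "send_rows", "payload": {
  "steps": [
    [[0, 0, -0.1], [0, 0, 0]],
    [[0, 0, -0.3], [0, 0, 0]],
    [[0, 0, -0.4], [0, 0, 0]],
    [[0, 0, -0.4], [0, 0, 0]],
    [[-0.25, 0, -0.3], [0, 0, 0]],
    [[-0.25, 0, -0.3], [0, 0, 0]],
    [[-0.35, 0, 0], [0, 0, 0]],
    [[-0.35, 0, 0], [0, 0, 0]],
    [[-0.35, 0, 0], [0, 0, 0]],
    [[0, 0, 0], [0, 0, 0]],
    [[0, 0, 0], [0, 0, 0]],
    [[0, 0, 0], [0, 0, 0]]
  ]
}}

```text
t: 33.18
tool_pos: [482.2, 62.3, 187.3]
eef_rot: [0.0, 0.993, 0.114, 0.001]
ft_force: [0.3, -0.1, 0.2]
finger_gap: 0.654
grasp_force: 0.0
```

```bash
python3 - <<'E'
from h import *
plan([460,60,200],13.5)
t=snap('top')
cv2.imwrite('pics/top2c.png',cv2.resize(t['image'][120:260,180:480][:,:,::-1],None,fx=2.6,fy=2.6,interpolation=cv2.INTER_CUBIC))
E
```

```text
t 33.18 tcp [482.2  62.3 187.3] yaw 13.1 j [-0.03 -0.09  1.92  0.    1.31  1.31] F [ 0.3 -0.1  0.2] gap 0.654 grip 0.0
 turn units [ 0.001 -0.004 -0.008]  shift (in goal axes) [-0.221 -0.03  -0.127]
```

View pics/top2c.png

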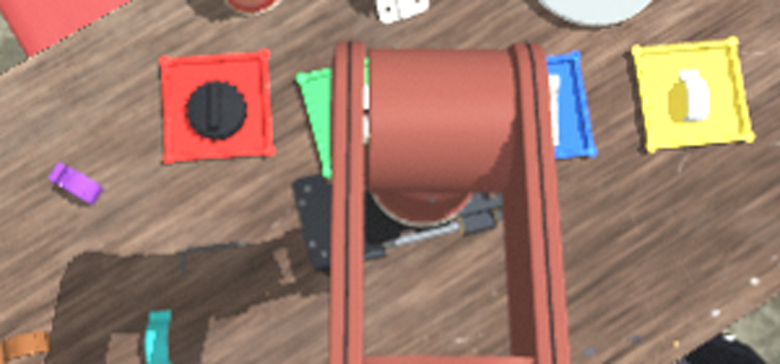

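The cap and clip are in place, but the arm hides the green tray. I've used all 14 pictures, so I'll check green and blue numerically from the wrist camera.

```bash
python3 - <<'E'
from h import *
c=snap('wrist'); im=c['image']; g=im.astype(int)
h=cv2.cvtColor(im,cv2.COLOR_RGB2HSV)
for n,h0,z in(('green',70,6),('blue',110,8)):
    m=((np.abs(h[:,:,0].astype(int)-h0)<12)&(h[:,:,1]>100)).astype(np.uint8)
    m[255:]=0; k=max(cv2.findContours(m,0,2)[0],key=cv2.contourArea); hull=cv2.convexHull(k)
    print(n,cv2.boundingRect(k),cv2.minAreaRect(world(c,k[:,0],12)[:,:2].astype(np.float32)))
    w=np.zeros_like(m); cv2.fillConvexPoly(w,hull,1); w=cv2.erode(w,np.ones((7,7)))
    o=((h[:,:,1]<70)&(g.min(2)>90)).astype(np.uint8)*w
    q=max(cv2.findContours(o,0,2)[0],key=cv2.contourArea); print('  part',cv2.boundingRect(q),cv2.minAreaRect(world(c,q[:,0],z)[:,:2].astype(np.float32)))
E
```

```text
green (255, 0, 119, 93) ((614.240478515625, 94.77397918701172), (85.33173370361328, 120.035400390625), 13.128873825073242)
  part (292, 0, 50, 81) ((621.317626953125, 95.30104064941406), (74.76192474365234, 49.95416259765625), 13.135400772094727)
blue (423, 3, 144, 139) ((630.2612915039062, -89.58489990234375), (121.27230834960938, 122.68798828125), 5.8641581535339355)
  part (454, 31, 84, 90) ((632.171630859375, -91.3835678100586), (56.932029724121094, 90.62551879882812), 79.7554931640625)
```

```bash
python3 -c "
from workcell import env
print(env.close_job())"
```

```text
the job is handed in; nothing more can be done
None
```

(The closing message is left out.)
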